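# Pack the catch cartridges down the dispenser tube and lock its cover

### The arm

A 6-joint arm with a two-finger parallel gripper is mounted at the origin on the work surface. World frame = base frame: x ahead of the robot, y to its left, z up, the work surface at z = 0. Lengths are in m, angles in rad, forces in N, time in s.
With the tool pointing down it reaches from about 0.4 to 0.825 m from the base axis. Payload 7 kg.
Tool frame: the origin (TCP) lies on the centre line of the jaws, within the pads' length; the fingertips stand 25 mm ahead of it and the grasp point (between the pads) lies 6 mm ahead of it; z points along the fingers, y is the line along which they close (so a half turn about z gives the same grasp; the last joint's range is limited). The gripper opens to 88 mm and grips with 3 to 60 N. Pads are 19 mm wide; open, the fingers measure 130 mm over their backs; the gripper's body (78 mm by 193 mm) begins 47 mm behind the grasp point.
Start: joints at [1.576, 0.359, 0.012, 0, -1.224, -0.288], TCP at [0.188, 0.648, 0.252] pointing down, gripper open.
Joint ranges: [-3.07, 3.07], [-1.43, 2.12], [-1.02, 1.25], [-3.03, 1.67], [-3.05, -0], [-3.03, 3.03]. Speed limits (rad/s): [2.39, 2.39, 3.01, 3.14, 3.14, 3.14].

### API

Orientations are given as [roll, pitch, yaw] about the fixed x, y, z axes, in that order (R = Rz(yaw) Ry(pitch) Rx(roll)).
In Python, from station import readout, vision, arm gives the robot as it stands. The module is installed in compiled form; this text tells all that it offers.
- The arm moves only by the tool carry_out, never from a script. Its argument "commands" is a list of rows, each an object with "dp": the shift along the tool's x, y, z in m, a list of three; "rotation": the turn, a rotation vector about the tool's x, y, z in degrees, a list of three. In form: [{"dp": [dx, dy, dz], "rotation": [wx, wy, wz]}, ...]. A call has 1 to 8 rows; each row shifts and turns the commanded pose from where the row before left it, along the tool's axes as they then stand; what a row does not reach is not made up. A row lasts 1/8 s, in which the tool goes at most 62.5 mm and 10.7 degrees, less where a joint would pass 70% of its speed; a pose out of reach is approached as far as the arm can. A call with a gripper value outside its range is refused whole. "grip" is the finger opening in m, from 0 to 0.0876, set as the call begins (left out, the last holds). The fingers move at their own pace and stop on an object; "force" is the grip in N (left out, the last holds). Time passes only in rows, so rows that do not move let the fingers close. It gives the time, the measured TCP pose, the force, the opening and the grip force at its end, in the units of the state.
- readout.get_state(): the state, without advancing time (a new reading comes with each control period).
- vision.grab_frame(name): name is "side" or "top" or "wrist"; returns (picture, depth): 420x560x3 uint8, red, green, blue; 420x560 float32, m along the optical axis (not along the pixel's ray), 0 where there is no reading.
- vision.calibration(name): a dict with "fovy" (degrees; the focal length in pixels is half the picture's height over the tangent of half this angle, whatever the lens; pixels are square), "cx", "cy" (the principal point, pixels), "origin" and "attitude" of the camera in the world; the wrist camera has in their place "mount" (4x4, takes a point from camera to tool coordinates, whose origin is the TCP and whose axes are the flange's). Camera axes: x right, y down, z forward; pixel columns grow to the right and rows downward; lengths in m; the calibration is good to about 2 mm. A picture is of the moment at which its call begins: read the wrist's pose just before it. calibration takes no time and is no camera call.
- arm.job_done(): hands the job in; it is judged then, once.
Trained networks look in the newest picture that a camera, given by its name, has taken for a name from the list of things; names that differ only in an ending like _2 or _b are one class to them, and where a whole thing is asked for, a point or a joint stands for the part that bears it (a point fixed in the world has none). Each returns a list of dicts, best first, with "score" (0 to 1); they miss things now and then, are a little off and sometimes report something else, mostly with a low value. They report only what shows in the picture. A call takes as long as a camera call.
- vision.trace(label, camera): "pixels" (420x560 bool, what is visible of it) and "position" ([row, column] in pixels, amid what is visible of it).
The state is a dict: "t": time; "q": joint angles; "qd": joint speeds; "joint_efforts": joint torques, N m; "eef_pos": TCP position; "ee_rot": TCP orientation; "force": force on the tool from outside, world axes, zero at the start; "moment": the same for the moment, N m; "width": finger opening in m; "gripper_force": force on a finger pad.
Only numpy, scipy, OpenCV 4.12 (cv2) and the standard library are available. Lean on these libraries where they do the work, as an engineer would, in place of code of your own. Each camera call takes 0.05 s, during which the arm holds its last target. There are 200 camera calls.

### The job

Two catch cartridges have hung up in the clear tube of the dispenser column: with the tamping rod, press them down the tube until both bottom out firmly. Stand the rod back upright on its cork pad and let go of it, then slide the steel cover fully shut over the tube's mouth, push its red-winged quarter-turn stud in and turn it ninety degrees clockwise (seen from above) so that it stays locked. Leave the other goods on the shelf where they are.

Things in the scene. Friction and masses are not known exactly. Their poses are not given: they have to be found in the camera images.
- column: Fixed oak dispenser column, 110 x 250 x 165 mm up to its aluminium deck, long along y. Origin: centre of underside, z up. 12 mm high steel rails on the deck's long edges and -y end (tops 177 mm). A clear upright tube, 42 mm bore, opens in the deck at local (0, -55 mm); its floor is 12 mm above the shelf. Packed, the cartridges fill it to 132 mm above the shelf, 33 mm below the mouth.
- mouth (a point): Centre of the tube's 42 mm mouth, on the deck's top, 165 mm above the shelf.
- lower_cartridge (a joint): Travel (m) of the blue lower cartridge (38 mm diameter, 60 mm long) down the tube: 0 = highest, 0.020 = on the tube's floor. Rubber bands grip the bore with about 3 N, so it stays wherever it is; the upper cartridge pushes it.
- upper_cartridge (a joint): Travel (m) of the orange upper cartridge (38 mm diameter, 60 mm long): 0 = highest, top 187 mm above the shelf; 0.055 = top at 132 mm, both packed. Grips with 3 N too; a gap separates the two, so pushing takes 3 N, then 6 N once it meets the lower one, and rises sharply only when both have bottomed; about 15 N there is a firm press.
- upper_top (a point): Centre of the upper cartridge's flat top; it starts between just below the mouth and about 20 mm above it.
- rod: Loose tamping rod, 132 mm tall, about 0.3 kg, standing upright on the pad; round about z. Origin: centre of its foot's underside, z up. Rubber foot 32 mm diameter, 22 mm high; steel stem 22 mm diameter; brass collar 36 mm diameter from 60 to 66 mm; bare stem to grip from 66 to 112 mm; black knob 30 mm diameter from 112 to 132 mm.
- rod_grip (a point): Middle of the rod's gripping stem, 90 mm above its foot.
- pad: Fixed round cork pad, 110 mm diameter, 6 mm thick, where the rod stands. Origin: centre of its underside, on the shelf; top 6 mm above it.
- cover (a joint): Travel (m) of the steel cover (86 x 120 x 8 mm, top 174 mm above the shelf) along the deck towards the column's -y: starts near 0 (mouth clear); 0.095 = fully shut over the mouth, at its stop. Slides with about 2 N, stays where left; a cartridge that sticks out of the mouth blocks it. The stud stands on it and moves with it: it can be slid by the stud's wing.
- stud_push (a joint): Depth (m) of the stud: 0 = out, 0.013 = pushed fully in. Springs back (3.5 N at 0, 8 N fully in) unless turned; it can go in only with the cover fully shut and the turn at 0. Locked, it rests about 0.011 in.
- stud_turn (a joint): Turn (rad) of the stud clockwise from above: 0 = unlocked, wing along the column's x; 1.57 = locked, wing along the column's y. Can be turned all the way only when pushed fully in and held there; light friction 0.04 N m.
- wing (a point): Centre of the stud's red wing, a bar 44 mm long, 12 mm thick, 28 mm high on a 12 mm round stem; with the stud out it is 216 mm above the shelf (wing 202 to 230 mm). At cover travel 0 it stands at the column's local (0, +90 mm), shut at (0, -5 mm).
- pocket_pull: Bystander: steel pocket door pull, 50 x 150 x 10 mm, lying flat. Origin: centre of its underside.
- flush_bolt: Bystander: black flush bolt, 24 x 190 x 22 mm, lying flat. Origin: underside, middle of its 160 mm body.
- roller_catch: Bystander: chrome roller catch, 30 x 75 x 34 mm. Origin: centre of its underside.
- door_knob: Bystander: brass door knob, 60 mm diameter, 66 mm high. Origin: centre of its underside.
- butt_hinge: Bystander: brass butt hinge lying open, 76 x 100 x 10 mm. Origin: centre of its underside.

How it is judged:
On the way, in this order (a step that is already met when the one before it is completed fails the run):
1. the rod, inside the tube, presses both cartridges firmly (over 8 N) onto the bottom (value of joint lower_cartridge above 0.018 m and value of joint upper_cartridge above 0.053 m and contact force between rod and column above 8 N and horizontal distance between rod and mouth below 0.012 m and z of rod in the frame of column below 0.142 m), for 0.1 s.
2. the rod stands upright on its pad again, released (horizontal distance between rod and pad below 0.042 m and height (world z) of rod below 0.012 m and angle between rod's own z axis and vertical below 0.1 rad and contact force between rod and the fingers below 0.1 N and linear speed of rod below 0.02 m/s), for 0.2 s.
3. the cover is fully shut over the mouth (value of joint cover above 0.09 m), for 0.1 s.
4. the stud is pushed in and turned a quarter turn (value of joint cover above 0.09 m and value of joint stud_push above 0.008 m and value of joint stud_turn above 1.35 rad), for 0.2 s.
At the end, for the whole second after the job is handed in: Both cartridges lie within 2 mm of the bottom; the rod stands upright (within 0.1 rad), at rest and released, wholly or almost wholly on its cork pad (axes within 42 mm); the cover is shut within 5 mm; the stud stays in by over 8 mm and turned by over 1.35 rad (all of step 2 and all of step 4 and value of joint lower_cartridge above 0.018 m and value of joint upper_cartridge above 0.053 m and velocity of joint cover below 0.01 m/s and contact force between column and the arm below 0.1 N); the robot touches nothing.
It fails at once if the pocket pull is shifted by more than 30 mm (distance of pocket_pull from where it was at the start of the episode above 0.03 m).
It fails at once if the flush bolt is shifted by more than 30 mm (distance of flush_bolt from where it was at the start of the episode above 0.03 m).
It fails at once if the roller catch is shifted by more than 30 mm (distance of roller_catch from where it was at the start of the episode above 0.03 m).
It fails at once if the door knob is shifted by more than 30 mm (distance of door_knob from where it was at the start of the episode above 0.03 m).
It fails at once if the butt hinge is shifted by more than 30 mm (distance of butt_hinge from where it was at the start of the episode above 0.03 m).
It also fails if it takes over 72 s, if anything falls off the work surface, if the arm or the gripper's body presses on something with over 40 N, if the wrist force passes 120 N, or if a joint passes its speed limit or range.

## Working session

There is one attempt and no reset: what is moved stays moved. The work goes in short steps, Python scripts to look and compute and a tool call to move; the robot and the scene stay as the last step left them, time stands still between calls to the robot, and variables do not carry over. Pictures are saved under pics/ and viewed, at most 10 in all, crops included, and the job is handed in when it is done.

Besides the shell and the picture viewer there is one more tool, called after "Call:" as a command line: name --argument value ..., lists and objects as JSON in quotes. carry_out: Moves the arm, as the interface text tells. Its arguments: {"type":"object","properties":{"commands":{"type":"array"},"grip":{"type":"number"},"force":{"type":"number"}},"required":["commands"]}

```bash
mkdir -p pics; cat > h.py <<'E'
import numpy as np, cv2
from scipy.spatial.transform import Rotation as R
from station import readout, vision, arm
def cam(name):
    c=vision.calibration(name); f=210/np.tan(np.radians(c["fovy"])/2)
    if "mount" in c:
        s=readout.get_state(); T=np.eye(4); T[:3,:3]=R.from_euler('xyz',s["ee_rot"]).as_matrix(); T[:3,3]=s["eef_pos"]
        T=T@np.array(c["mount"])
    else:
        T=np.eye(4); a=np.array(c["attitude"]); T[:3,3]=c["origin"]
        T[:3,:3]=a if a.shape==(3,3) else R.from_euler('xyz',a).as_matrix()
    return c,f,T
def look(name):
    c,f,T=cam(name); img,d=vision.grab_frame(name)
    v,u=np.mgrid[:420,:560]
    P=np.stack([(u-c["cx"])/f*d,(v-c["cy"])/f*d,d],-1)@T[:3,:3].T+T[:3,3]
    P[d==0]=np.nan
    return img,P
def save(img,fn): cv2.imwrite('pics/'+fn,img[:,:,::-1])
def seg(label,name,P):
    r=vision.trace(label,name)
    return [(x["score"],x["position"],P[x["pixels"]],x["pixels"]) for x in r]
E
python3 - <<'E'
from h import *
print(vision.calibration("top")); print(vision.calibration("side")); print(vision.calibration("wrist")); print(readout.get_state())
out=[]
for n in("top","side"):
    img,P=look(n); out.append(img)
    for l in("column","rod","pad","cover","wing","upper_cartridge","pocket_pull","flush_bolt","roller_catch","door_knob","butt_hinge"):
        for s,p,Q,m in seg(l,n,P)[:2]:
            print(n,l,round(s,2),np.round(p),np.round(np.nanmedian(Q,0),3),np.round(np.nanpercentile(Q,[3,97],axis=0),3).tolist())
im=cv2.resize(np.vstack(out),(448,672)); 
save(out[0],"top.png"); save(out[1],"side.png")
E
```

```text
{'fovy': 45.82668660153843, 'cx': 277.6475142788587, 'cy': 204.44284830407904, 'origin': array([0.49244057, 0.01871191, 1.33955366]), 'attitude': array([-3.02009503,  0.01334288, -1.54833879])}
{'fovy': 46.077119217745896, 'cx': 279.5464927356541, 'cy': 202.07361686582922, 'origin': array([-0.00433759, -0.67827887,  1.09242974]), 'attitude': array([-2.35311161,  0.01948986, -0.74023224])}
{'fovy': 61.61697234111423, 'cx': 281.3127317158554, 'cy': 206.8924134828127, 'mount': array([[-8.90218714e-04, -9.65289292e-01, -2.61181529e-01,
         6.91615430e-02],
       [ 9.99999602e-01, -8.75439946e-04, -1.72927825e-04,
         1.58321455e-04],
       [-6.17233660e-05, -2.61181579e-01,  9.65289687e-01,
        -1.34508808e-01],
       [ 0.00000000e+00,  0.00000000e+00,  0.00000000e+00,
         1.00000000e+00]])}
{'t': 0.0, 'q': array([ 1.57607813e+00,  3.59385974e-01,  1.10611357e-02, -3.56171531e-04,
       -1.22408665e+00, -2.88115297e-01]), 'qd': array([-0.00099592, -0.00207059,  0.00133427,  0.00029484,  0.00113158,
        0.00107654]), 'joint_efforts': array([ 2.82479086e-04, -5.8
[... 2549 characters left out ...]
248. 366.] [ 0.766 -0.158  0.008] [[0.744, -0.228, 0.001], [0.793, -0.085, 0.012]]
side pocket_pull 0.65 [205. 308.] [0.763 0.071 0.009] [[0.754, 0.044, -0.002], [0.785, 0.112, 0.031]]
side flush_bolt 0.72 [288. 303.] [ 0.543 -0.136  0.009] [[0.533, -0.224, -0.002], [0.558, -0.047, 0.02]]
side flush_bolt 0.65 [290. 398.] [ 0.699 -0.326  0.051] [[0.683, -0.345, 0.003], [0.727, -0.3, 0.065]]
side roller_catch 0.65 [205. 308.] [0.764 0.071 0.01 ] [[0.754, 0.044, -0.002], [0.784, 0.112, 0.031]]
side door_knob 0.87 [292. 396.] [ 0.699 -0.325  0.051] [[0.683, -0.344, 0.003], [0.725, -0.299, 0.065]]
side butt_hinge 0.71 [197. 187.] [0.516 0.367 0.004] [[0.476, 0.319, -0.001], [0.558, 0.416, 0.009]]
```

```bash
python3 - <<'E'
from h import *
for n in("top","side"):
    img,P=look(n)
    r=seg("rod",n,P)[0][2]; k=r[r[:,2]>.131]; c,_=cv2.minEnclosingCircle(k[:,:2].astype(np.float32)); print(n,"knob",c,len(k),np.median(k,0))
    r=seg("cover",n,P)[0][2]; k=r[abs(r[:,2]-.173)<.006]; print("cover",cv2.minAreaRect(k[:,:2].astype(np.float32)))
    r=seg("upper_cartridge",n,P)[0][2]; z=np.nanpercentile(r[:,2],75);k=r[abs(r[:,2]-z)<.004]; print("cart",cv2.minEnclosingCircle(k[:,:2].astype(np.float32)),z,k.mean(0))
    r=seg("wing",n,P)[0][2]; k=r[r[:,2]>.222]; print("wing",cv2.minAreaRect(k[:,:2].astype(np.float32)),k.mean(0))
    r=seg("pad",n,P)[0][2]; r=r[r[:,2]<.015]; print("pad",cv2.minEnclosingCircle(r[~np.isnan(r[:,0])][:,:2].astype(np.float32)))
E
```

```text
top knob (0.4864046573638916, -0.3470227122306824) 121 [ 0.48650881 -0.34540321  0.13803339]
cover ((0.5909627079963684, 0.18634441494941711), (0.1215313971042633, 0.08636325597763062), 87.05821228027344)
cart ((0.5838271379470825, 0.07681147009134293), 0.018100513145327568) 0.18063922066869365 [0.5842837  0.07633231 0.17964178]
wing ((0.592137336730957, 0.21543699502944946), (0.012845863588154316, 0.043876949697732925), 85.78887939453125) [0.59202726 0.2150726  0.22932226]
pad ((0.4831942021846771, -0.3505268394947052), 0.055851951241493225)
side knob (0.4845568537712097, -0.3461111783981323) 134 [ 0.4845454  -0.34703541  0.13595096]
cover ((0.5907511115074158, 0.18483975529670715), (0.12373484671115875, 0.0900610014796257), 86.3793716430664)
cart ((0.5855713486671448, 0.07711384445428848), 0.020991189405322075) 0.17716620324724563 [0.5833068  0.07675399 0.17670413]
wing ((0.5914686918258667, 0.21594469249248505), (0.018464526161551476, 0.044191449880599976), 87.78215026855469) [0.59082023 0.21431151 0.22730091]
pad ((0.48090314865112305, -0.3511538803577423), 0.05537071451544762)
```

View pics/top.png

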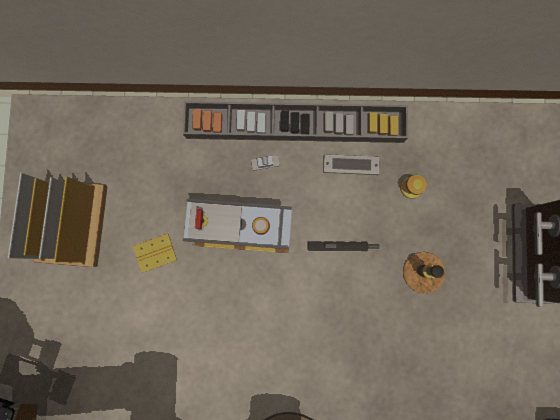

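View pics/side.png

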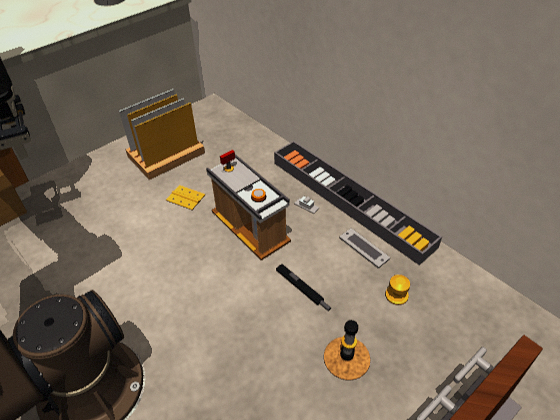

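Call:
carry_out --commands '[{"dp": [0,0,-0.045],"rotation": [0,0,-6.5]},{"dp": [0,0,-0.045],"rotation": [0,0,-6.5]},{"dp": [0.053,0.022,0],"rotation": [0,0,0]},{"dp": [0.053,0.022,0],"rotation": [0,0,0]},{"dp": [0.053,0.022,0],"rotation": [0,0,0]},{"dp": [0.053,0.022,0],"rotation": [0,0,0]},{"dp": [0.053,0.022,0],"rotation": [0,0,0]},{"dp": [0.05,0.022,0],"rotation": [0,0,0]}]' --grip 0.07

```text
t: 2.8
eef_pos: [0.4971, 0.4977, 0.3416]
ee_rot: [-3.141, -0.0, -0.056]
force: [0.5, -0.2, -0.2]
width: 0.0698
gripper_force: 0.0
```

Call:
carry_out --commands '[{"dp": [0.0025,0.06,0],"rotation": [0,0,0]},{"dp": [0.0025,0.06,0],"rotation": [0,0,0]},{"dp": [0.0025,0.06,0],"rotation": [0,0,0]},{"dp": [0.0025,0.06,0],"rotation": [0,0,0]},{"dp": [0.0025,0.06,0],"rotation": [0,0,0]},{"dp": [0.0025,0.06,0],"rotation": [0,0,0]},{"dp": [0.0025,0.06,0],"rotation": [0,0,0]},{"dp": [0.0025,0.06,0],"rotation": [0,0,0]}]'

```text
t: 3.8
eef_pos: [0.4882, 0.0166, 0.342]
ee_rot: [-3.141, -0.001, -0.055]
force: [0.9, 0.1, 0.1]
width: 0.0698
gripper_force: 0.0
```

Call:
carry_out --commands '[{"dp": [0.0025,0.06,0],"rotation": [0,0,0]},{"dp": [0.0025,0.06,0],"rotation": [0,0,0]},{"dp": [0.0025,0.06,0],"rotation": [0,0,0]},{"dp": [0.0025,0.06,0],"rotation": [0,0,0]},{"dp": [0.0025,0.06,0.01],"rotation": [0,0,0]},{"dp": [0.0025,0.06,0.03],"rotation": [0,0,0]},{"dp": [0,0,0],"rotation": [0,0,0]}]'

```text
t: 4.68
eef_pos: [0.4818, -0.3405, 0.3003]
ee_rot: [-3.14, 0.005, -0.061]
force: [-0.4, 0.5, -0.8]
width: 0.0703
gripper_force: 0.0
```

```bash
cat >> h.py <<'E'
def togo(p):
    s=readout.get_state(); M=R.from_euler('xyz',s["ee_rot"]).as_matrix()
    print("tool dp to",np.round(p,4),":",np.round(M.T@(np.array(p)-s["eef_pos"]),4),"yaw",s["ee_rot"][2])
E
python3 - <<'E'
from h import *
img,P=look("wrist"); save(img,"w1.png")
for s,p,r,m in seg("rod","wrist",P)[:1]:
    z=np.nanpercentile(r[:,2],95); k=r[r[:,2]>z-.006]; c,rad=cv2.minEnclosingCircle(k[:,:2].astype(np.float32)); print(s,p,z,c,rad,np.median(k,0))
for s,p,r,m in seg("pad","wrist",P)[:1]:
    r=r[r[:,2]<.015]; print("pad",cv2.minEnclosingCircle(r[~np.isnan(r[:,0])][:,:2].astype(np.float32)))
togo([c[0],c[1],.102])
E
```

```text
pad ((0.48064637184143066, -0.35097670555114746), 0.056678205728530884)Traceback (most recent call last):
  File "<stdin>", line 7, in <module>
NameError: name 'c' is not defined
```

View pics/w1.png

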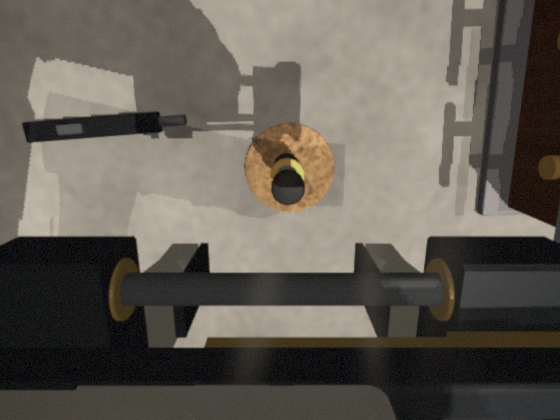

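```bash
python3 - <<'E'
from h import *
img,P=look("wrist"); Q=P[150:220,250:330].reshape(-1,3); k=Q[abs(Q[:,2]-.138)<.006]
c,rad=cv2.minEnclosingCircle(k[:,:2].astype(np.float32)); print(c,rad,np.median(k,0),len(k))
togo([c[0],c[1],.102]); print(readout.get_state()["ee_rot"])
E
```

```text
(0.4859493672847748, -0.34642156958580017) 0.014987153932452202 [ 0.48701609 -0.34621449  0.13910184] 887
tool dp to [ 0.4859 -0.3464  0.102 ] : [0.0023 0.009  0.2024] yaw -0.05525865620588122
[ 3.14118686e+00 -1.13552522e-03 -5.52586562e-02]
```

Call:
carry_out --commands '[{"dp": [0.0025,0.009,0.04],"rotation": [0,0,0]},{"dp": [0,0,0.045],"rotation": [0,0,0]},{"dp": [0,0,0.045],"rotation": [0,0,0]},{"dp": [0,0,0.04],"rotation": [0,0,0]},{"dp": [0,0,0.02],"rotation": [0,0,0]},{"dp": [0,0,0.012],"rotation": [0,0,0]},{"dp": [0,0,0],"rotation": [0,0,0]},{"dp": [0,0,0],"rotation": [0,0,0]}]'

```text
t: 5.88
eef_pos: [0.4865, -0.3469, 0.103]
ee_rot: [3.141, -0.002, -0.055]
force: [0.2, -0.4, -0.4]
width: 0.0702
gripper_force: 0.0
```

Call:
carry_out --commands '[{"dp": [0,0,0],"rotation": [0,0,0]},{"dp": [0,0,0],"rotation": [0,0,0]},{"dp": [0,0,0],"rotation": [0,0,0]},{"dp": [0,0,0],"rotation": [0,0,0]},{"dp": [0,0,0],"rotation": [0,0,0]},{"dp": [0,0,0],"rotation": [0,0,0]}]' --grip 0.01 --force 40

```text
t: 6.62
eef_pos: [0.4856, -0.3468, 0.1016]
ee_rot: [-3.142, 0.0, -0.056]
force: [-0.1, -0.4, -0.3]
width: 0.028
gripper_force: 40.0
```

Call:
carry_out --commands '[{"dp": [0,0,0],"rotation": [0,0,0]},{"dp": [0,0,0],"rotation": [0,0,0]},{"dp": [0,0,0],"rotation": [0,0,0]},{"dp": [0,0,0],"rotation": [0,0,0]}]'

```text
t: 7.12
eef_pos: [0.4856, -0.3468, 0.1016]
ee_rot: [3.142, 0.0, -0.056]
force: [-1.0, 0.0, 0.3]
width: 0.0278
gripper_force: 40.0
```

Call:
carry_out --commands '[{"dp": [0,0,-0.02],"rotation": [0,0,0]},{"dp": [0,0,-0.04],"rotation": [0,0,0]},{"dp": [0,0,-0.05],"rotation": [0,0,0]},{"dp": [0,0,-0.05],"rotation": [0,0,0]},{"dp": [0,0,-0.05],"rotation": [0,0,0]},{"dp": [0,0,-0.03],"rotation": [0,0,0]},{"dp": [0,0,0],"rotation": [0,0,0]}]'

```text
t: 8.0
eef_pos: [0.4861, -0.347, 0.3436]
ee_rot: [3.141, -0.004, -0.056]
force: [0.4, -0.2, -4.7]
width: 0.0274
gripper_force: 40.0
```

```bash
python3 - <<'E'
from h import *
s=readout.get_state(); print(s["eef_pos"],s["force"],s["moment"],s["width"])
i1,P=look("side"); i2,_=look("wrist")
a=cv2.resize(i1[200:370,270:450],None,fx=2,fy=2,interpolation=cv2.INTER_CUBIC)
for q in seg("rod","side",P)[:1]:
  print(q[0],q[1],np.nanpercentile(q[2],[2,50,98],axis=0))
b=cv2.resize(i2,(440,330)); h=max(a.shape[0],330)
c=np.zeros((h,a.shape[1]+440,3),np.uint8); c[:a.shape[0],:a.shape[1]]=a; c[:330,a.shape[1]:]=b; save(c,"g1.png")
E
```

```text
[ 0.48612393 -0.34704643  0.3435588 ] [ 0.37006948 -0.16613329 -4.68819452] [ 0.03259385 -0.12480926  0.02381934] 0.02737700356068494
0.91 [289.0, 353.3] [[ 0.47089758 -0.36198649  0.24831773]
 [ 0.47785394 -0.35079197  0.28384772]
 [ 0.49714531 -0.33275353  0.37870192]]
```

View pics/g1.png

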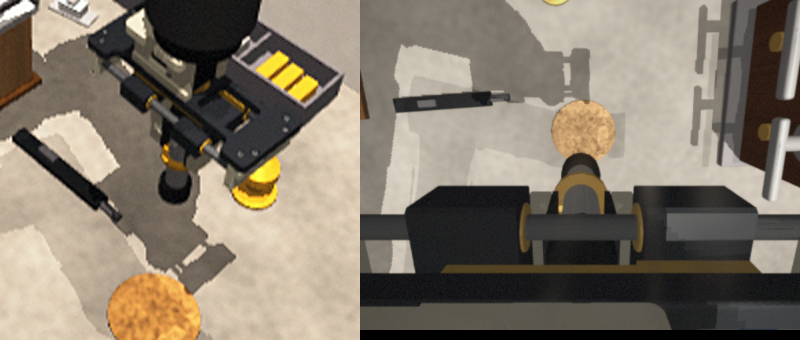

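Call:
carry_out --commands '[{"dp": [0.006,-0.03,0],"rotation": [0,0,0]},{"dp": [0.01,-0.058,0],"rotation": [0,0,0]},{"dp": [0.01,-0.058,0],"rotation": [0,0,0]},{"dp": [0.01,-0.058,0],"rotation": [0,0,0]},{"dp": [0.01,-0.058,0],"rotation": [0,0,0]},{"dp": [0.01,-0.058,0],"rotation": [0,0,0]},{"dp": [0.01,-0.058,0],"rotation": [0,0,0]},{"dp": [0.008,-0.05,0],"rotation": [0,0,0]}]'

```text
t: 9.15
eef_pos: [0.5829, 0.0785, 0.3394]
ee_rot: [3.14, 0.003, -0.055]
force: [2.0, -0.1, -4.1]
width: 0.0275
gripper_force: 40.0
```

Call:
carry_out --commands '[{"dp": [0,0,0],"rotation": [0,0,0]},{"dp": [0,0,0],"rotation": [0,0,0]},{"dp": [0,0,0],"rotation": [0,0,0]}]'

```text
t: 9.52
eef_pos: [0.583, 0.0754, 0.341]
ee_rot: [3.141, 0.001, -0.057]
force: [0.1, -0.5, -3.0]
width: 0.0279
gripper_force: 40.0
```

```bash
python3 - <<'E'
from h import *
from scipy.optimize import least_squares
s=readout.get_state(); print(s["eef_pos"],s["ee_rot"],s["width"])
def circ(p,r):
    f=lambda c:np.hypot(p[:,0]-c[0],p[:,1]-c[1])-r
    o=least_squares(f,p[:,:2].mean(0)+[.003,.003],loss='soft_l1',f_scale=.001); return o.x,np.median(abs(o.fun))
b=s["eef_pos"][2]-.096
for n in("side","wrist"):
    i,P=look(n); save(i,n+"_c.png")
    for q in seg("rod",n,P)[:1]:
        r=q[2]; print(n,q[0],q[1],len(r))
        for lo,hi,rad in((.003,.02,.016),(.026,.056,.011)):
            k=r[(r[:,2]>b+lo)&(r[:,2]<b+hi)]
            if len(k)>15: print(lo,len(k),circ(k,rad))
    for l in("upper_cartridge","wing","cover"):
      for q in seg(l,n,P)[:1]:
        r=q[2]; z=np.nanpercentile(r[:,2],75); print(n,l,q[0],q[1],z)
        if l=="wing": k=r[r[:,2]>.222]; print(cv2.minAreaRect(k[:,:2].astype(np.float32)))
        elif l=="cover": k=r[abs(r[:,2]-.174)<.006]; print(cv2.minAreaRect(k[:,:2].astype(np.float32)))
        else: k=r[abs(r[:,2]-z)<.004]; print(cv2.minEnclosingCircle(k[:,:2].astype(np.float32)))
E
```

```text
[0.58300408 0.07544487 0.34095908] [ 3.14098860e+00  1.11628607e-03 -5.68659418e-02] 0.027889663061049414
side 0.8 [169.7, 256.2] 243
0.003 66 (array([0.58523755, 0.07682892]), np.float64(0.0009157661924338902))
0.026 63 (array([0.58389371, 0.07579422]), np.float64(0.0010995373255051136))
side upper_cartridge 0.7 [193.0, 259.0] 0.17810604297537713
((0.5825046896934509, 0.07868370413780212), 0.02132544293999672)
side wing 0.67 [160.2, 229.5] 0.22529935989530714
((0.5909211039543152, 0.21553188562393188), (0.015526759438216686, 0.040902674198150635), 88.1434555053711)
side cover 0.89 [174.5, 234.8] 0.17514460566815115
((0.5905004739761353, 0.18675369024276733), (0.1270180642604828, 0.09220203757286072), 86.59415435791016)
wrist 0.97 [258.7, 276.3] 6541
0.003 210 (array([0.61268382, 0.07536545]), np.float64(0.002317096116530186))
0.026 190 (array([0.60409232, 0.07489439]), np.float64(0.001250287610532105))
wrist upper_cartridge 0.8 [183.2, 279.0] 0.18079444817950796
((0.5839683413505554, 0.07831541448831558), 0.01893950253725052)
wrist wing 0.84 [196.7, 96.4] 0.2311081278277674
((0.5919457674026489, 0.21631069481372833), (0.012955364771187305, 0.04384835809469223), 87.0036392211914)
wrist cover 0.9 [189.0, 152.9] 0.17634891760140742
((0.5905671119689941, 0.18644928932189941), (0.1210130825638771, 0.08523442596197128), 86.71575164794922)
```

View pics/side_c.png

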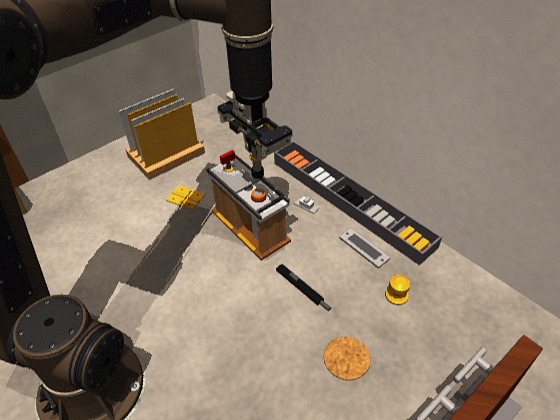

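Call:
carry_out --commands '[{"dp": [0.0005,-0.0015,0.03],"rotation": [0,0,0]},{"dp": [0,0,0.025],"rotation": [0,0,0]},{"dp": [0,0,0.01],"rotation": [0,0,0]},{"dp": [0,0,0.005],"rotation": [0,0,0]},{"dp": [0,0,0.005],"rotation": [0,0,0]},{"dp": [0,0,0.005],"rotation": [0,0,0]},{"dp": [0,0,0.005],"rotation": [0,0,0]}]' --force 60

```text
t: 10.9
eef_pos: [0.5842, 0.0778, 0.2569]
ee_rot: [-3.141, -0.001, -0.056]
force: [-0.4, -0.9, 0.1]
width: 0.0272
gripper_force: 60.0
```

Call:
carry_out --commands '[{"dp": [0,0,0.004],"rotation": [0,0,0]},{"dp": [0,0,0.004],"rotation": [0,0,0]},{"dp": [0,0,0.004],"rotation": [0,0,0]},{"dp": [0,0,0.004],"rotation": [0,0,0]}]'

```text
t: 11.4
eef_pos: [0.584, 0.0779, 0.2404]
ee_rot: [-3.142, -0.0, -0.056]
force: [-0.4, 0.6, -1.5]
width: 0.0268
gripper_force: 60.0
```

Call:
carry_out --commands '[{"dp": [0,0,0.004],"rotation": [0,0,0]},{"dp": [0,0,0.004],"rotation": [0,0,0]},{"dp": [0,0,0.003],"rotation": [0,0,0]},{"dp": [0,0,0],"rotation": [0,0,0]}]'

```text
t: 11.9
eef_pos: [0.5837, 0.0778, 0.2292]
ee_rot: [3.142, 0.001, -0.056]
force: [0.5, -0.2, -0.6]
width: 0.0267
gripper_force: 60.0
```

Call:
carry_out --commands '[{"dp": [0,0,0.002],"rotation": [0,0,0]},{"dp": [0,0,0.001],"rotation": [0,0,0]},{"dp": [0,0,0],"rotation": [0,0,0]}]'

```text
t: 12.28
eef_pos: [0.5845, 0.0778, 0.2276]
ee_rot: [-3.141, -0.002, -0.056]
force: [-1.3, 0.1, 5.7]
width: 0.0267
gripper_force: 60.0
```

Call:
carry_out --commands '[{"dp": [0,0,0.001],"rotation": [0,0,0]},{"dp": [0,0,0.001],"rotation": [0,0,0]},{"dp": [0,0,0],"rotation": [0,0,0]},{"dp": [0,0,0],"rotation": [0,0,0]}]'

```text
t: 12.78
eef_pos: [0.5857, 0.0778, 0.2275]
ee_rot: [-3.141, -0.005, -0.055]
force: [-1.0, -1.1, 13.1]
width: 0.0268
gripper_force: 60.0
```

Call:
carry_out --commands '[{"dp": [0,0,0.0015],"rotation": [0,0,0]},{"dp": [0,0,0],"rotation": [0,0,0]},{"dp": [0,0,0],"rotation": [0,0,0]},{"dp": [0,0,0],"rotation": [0,0,0]}]'

```text
t: 13.28
eef_pos: [0.5865, 0.0779, 0.2274]
ee_rot: [-3.141, -0.008, -0.055]
force: [-2.9, -0.6, 19.7]
width: 0.0267
gripper_force: 60.0
```

Call:
carry_out --commands '[{"dp": [0,0,-0.005],"rotation": [0,0,0]},{"dp": [0,0,-0.02],"rotation": [0,0,0]},{"dp": [0,0,-0.04],"rotation": [0,0,0]},{"dp": [0,0,-0.04],"rotation": [0,0,0]},{"dp": [0,0,-0.012],"rotation": [0,0,0]},{"dp": [0,0,0],"rotation": [0,0,0]}]'

```text
t: 14.02
eef_pos: [0.5836, 0.078, 0.3393]
ee_rot: [-3.141, 0.001, -0.056]
force: [-0.2, 0.4, -5.0]
width: 0.0269
gripper_force: 60.0
```

Call:
carry_out --commands '[{"dp": [-0.006,0.03,0],"rotation": [0,0,0]},{"dp": [-0.01,0.058,0],"rotation": [0,0,0]},{"dp": [-0.01,0.058,0],"rotation": [0,0,0]},{"dp": [-0.01,0.058,0],"rotation": [0,0,0]},{"dp": [-0.011,0.058,0],"rotation": [0,0,0]},{"dp": [-0.011,0.058,0],"rotation": [0,0,0]},{"dp": [-0.011,0.058,0],"rotation": [0,0,0]},{"dp": [-0.009,0.053,0],"rotation": [0,0,0]}]'

```text
t: 15.02
eef_pos: [0.4805, -0.3495, 0.3374]
ee_rot: [-3.14, 0.003, -0.056]
force: [1.1, 0.9, -3.6]
width: 0.027
gripper_force: 60.0
```

Call:
carry_out --commands '[{"dp": [0,0,0.02],"rotation": [0,0,0]},{"dp": [0,0,0.04],"rotation": [0,0,0]},{"dp": [0,0,0.04],"rotation": [0,0,0]},{"dp": [0,0,0.04],"rotation": [0,0,0]},{"dp": [0,0,0.03],"rotation": [0,0,0]},{"dp": [0,0,0],"rotation": [0,0,0]},{"dp": [0,0,0],"rotation": [0,0,0]}]'

```text
t: 15.9
eef_pos: [0.4821, -0.3483, 0.1703]
ee_rot: [3.141, 0.0, -0.056]
force: [0.2, 1.0, -3.4]
width: 0.027
gripper_force: 60.0
```

```bash
python3 - <<'E'
from h import *
from scipy.optimize import least_squares
s=readout.get_state(); print(s["eef_pos"],s["ee_rot"])
i,P=look("side"); save(i,"s3.png")
q=seg("rod","side",P)[0]; r=q[2]; b=s["eef_pos"][2]-.096
print(np.nanpercentile(r[:,2],[1,3]),b)
for lo,hi,rad in((.003,.02,.016),(.026,.056,.011),(.068,.1,.011)):
    k=r[(r[:,2]>b+lo)&(r[:,2]<b+hi)]
    f=lambda c:np.hypot(k[:,0]-c[0],k[:,1]-c[1])-rad
    if len(k)>15: print(lo,len(k),least_squares(f,k[:,:2].mean(0)+.005,loss='soft_l1',f_scale=.001).x)
i,P=look("top")
for q in seg("upper_cartridge","top",P)[:1]: print("cart",q[0],q[1],np.nanpercentile(q[2][:,2],[5,25,50,75]))
for q in seg("pad","side",P)[:1]: print(q[0])
togo([.483,-.349,.102])
E
```

```text
[ 0.48212664 -0.34832886  0.17033455] [ 3.14131636e+00  3.85943730e-04 -5.56676018e-02]
[-0.00283607  0.00040498] 0.07433455331262234
0.003 74 [ 0.48450256 -0.34703842]
0.026 45 [ 0.48343138 -0.34726713]
0.068 28 [ 0.48054313 -0.35547542]
cart 0.6 [228.1, 264.3] [0.12812676 0.13077245 0.13210288 0.13423559]
0.91
tool dp to [ 0.483 -0.349  0.102] : [0.0005 0.0006 0.0692] yaw -0.05584822748396223
```

Call:
carry_out --commands '[{"dp": [0,0,0.03],"rotation": [0,0,0]},{"dp": [0,0,0.022],"rotation": [0,0,0]},{"dp": [0,0,0.01],"rotation": [0,0,0]},{"dp": [0,0,0.005],"rotation": [0,0,0]},{"dp": [0,0,0],"rotation": [0,0,0]},{"dp": [0,0,0],"rotation": [0,0,0]}]'

```text
t: 16.9
eef_pos: [0.4825, -0.3484, 0.104]
ee_rot: [3.141, -0.001, -0.056]
force: [0.4, 0.5, -4.5]
width: 0.0263
gripper_force: 60.0
```

Call:
carry_out --commands '[{"dp": [0,0,0.001],"rotation": [0,0,0]},{"dp": [0,0,0.001],"rotation": [0,0,0]},{"dp": [0,0,0],"rotation": [0,0,0]},{"dp": [0,0,0],"rotation": [0,0,0]}]'

```text
t: 17.4
eef_pos: [0.4823, -0.3483, 0.1016]
ee_rot: [3.141, -0.001, -0.056]
force: [0.1, 0.6, 1.8]
width: 0.0268
gripper_force: 60.0
```

Contact with the pad; release.

Call:
carry_out --commands '[{"dp": [0,0,0],"rotation": [0,0,0]},{"dp": [0,0,0],"rotation": [0,0,0]},{"dp": [0,0,0],"rotation": [0,0,0]},{"dp": [0,0,0],"rotation": [0,0,0]},{"dp": [0,0,0],"rotation": [0,0,0]},{"dp": [0,0,0],"rotation": [0,0,0]}]' --grip 0.07

```text
t: 18.15
eef_pos: [0.482, -0.3482, 0.1011]
ee_rot: [-3.142, 0.0, -0.056]
force: [-0.1, 1.2, -0.2]
width: 0.0695
gripper_force: 0.0
```

Call:
carry_out --commands '[{"dp": [0,0,-0.01],"rotation": [0,0,0]},{"dp": [0,0,-0.03],"rotation": [0,0,0]},{"dp": [0,0,-0.05],"rotation": [0,0,0]},{"dp": [0,0,-0.05],"rotation": [0,0,0]},{"dp": [0,0,-0.05],"rotation": [0,0,0]},{"dp": [0,0,-0.04],"rotation": [0,0,0]},{"dp": [0,0,0],"rotation": [0,0,0]}]'

```text
t: 19.02
eef_pos: [0.483, -0.3489, 0.3361]
ee_rot: [3.139, -0.007, -0.056]
force: [0.7, 0.8, -0.9]
width: 0.0698
gripper_force: 0.0
```

```bash
python3 - <<'E'
from h import *
i,P=look("side"); save(i[240:400,260:480].repeat(2,0).repeat(2,1),"s4.png")
q=seg("rod","side",P)[0]; r=q[2]; print(q[0],np.nanpercentile(r,[2,50,98],axis=0)); k=r[r[:,2]>.131]; print(np.median(k,0))
togo([.592,.215,.31])
E
```

```text
0.59 [[0.54847325 0.12821477 0.16830247]
 [0.58801657 0.18956134 0.1728855 ]
 [0.63042846 0.23723746 0.22898447]]
[0.58801657 0.18956134 0.1728855 ]
tool dp to [0.592 0.215 0.31 ] : [ 0.0785 -0.5683  0.022 ] yaw -0.05599185825179509
```

View pics/s4.png

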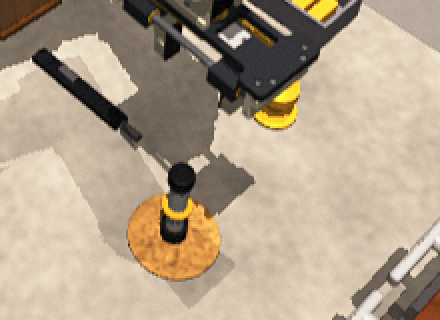

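Call:
carry_out --commands '[{"dp": [0.004,-0.034,0],"rotation": [0,0,0]},{"dp": [0.008,-0.059,0],"rotation": [0,0,0]},{"dp": [0.008,-0.059,0],"rotation": [0,0,0]},{"dp": [0.008,-0.059,0],"rotation": [0,0,0]},{"dp": [0.008,-0.059,0],"rotation": [0,0,0]},{"dp": [0.008,-0.059,0],"rotation": [0,0,0]},{"dp": [0.008,-0.059,0],"rotation": [0,0,0]},{"dp": [0.008,-0.059,0],"rotation": [0,0,0]}]' --grip 0.05

```text
t: 20.12
eef_pos: [0.5664, 0.0966, 0.3302]
ee_rot: [3.141, 0.002, -0.056]
force: [1.3, -0.0, 1.6]
width: 0.05
gripper_force: 0.0
```

Call:
carry_out --commands '[{"dp": [0.008,-0.059,0],"rotation": [0,0,0]},{"dp": [0.008,-0.059,0],"rotation": [0,0,0]},{"dp": [0,0,0.02],"rotation": [0,0,0]},{"dp": [0,0,0],"rotation": [0,0,0]},{"dp": [0,0,0],"rotation": [0,0,0]}]'

```text
t: 20.75
eef_pos: [0.5894, 0.2111, 0.3113]
ee_rot: [3.141, 0.0, -0.056]
force: [0.9, -0.8, -0.1]
width: 0.0502
gripper_force: 0.0
```

```bash
python3 - <<'E'
from h import *
print(readout.get_state()["eef_pos"])
i,P=look("wrist"); save(i,"w5.png")
for q in seg("wing","wrist",P)[:1]:
    r=q[2]; k=r[(r[:,2]>.222)&(r[:,2]<.24)]; a=cv2.minAreaRect(k[:,:2].astype(np.float32)); print(q[0],a); togo([*a[0],.222])
E
```

```text
[0.58941799 0.21108071 0.31130492]
0.56 ((0.5921929478645325, 0.21696822345256805), (0.01155140995979309, 0.04318493977189064), 86.70707702636719)
tool dp to [0.5922 0.217  0.222 ] : [ 0.0021 -0.0061  0.0901] yaw -0.056814684946922656
```

Call:
carry_out --commands '[{"dp": [0.0025,-0.0055,0.025],"rotation": [0,0,0]},{"dp": [0,0,0.03],"rotation": [0,0,0]},{"dp": [0,0,0.02],"rotation": [0,0,0]},{"dp": [0,0,0.014],"rotation": [0,0,0]},{"dp": [0,0,0],"rotation": [0,0,0]},{"dp": [0,0,0],"rotation": [0,0,0]}]'

```text
t: 21.6
eef_pos: [0.5928, 0.2171, 0.2233]
ee_rot: [-3.141, -0.001, -0.056]
force: [-0.2, -0.1, -0.0]
width: 0.0503
gripper_force: 0.0
```

Call:
carry_out --commands '[{"dp": [0,0,0],"rotation": [0,0,0]},{"dp": [0,0,0],"rotation": [0,0,0]},{"dp": [0,0,0],"rotation": [0,0,0]},{"dp": [0,0,0],"rotation": [0,0,0]},{"dp": [0,0,0],"rotation": [0,0,0]},{"dp": [0,0,0],"rotation": [0,0,0]}]' --grip 0.0 --force 30

```text
t: 22.35
eef_pos: [0.5922, 0.2171, 0.2222]
ee_rot: [3.142, -0.0, -0.056]
force: [-0.6, -0.7, 1.2]
width: 0.012
gripper_force: 30.0
```

Call:
carry_out --commands '[{"dp": [0,0.006,0],"rotation": [0,0,0]},{"dp": [0,0.012,0],"rotation": [0,0,0]},{"dp": [0,0.013,0],"rotation": [0,0,0]},{"dp": [0,0.013,0],"rotation": [0,0,0]},{"dp": [0,0.013,0],"rotation": [0,0,0]},{"dp": [0,0.013,0],"rotation": [0,0,0]},{"dp": [0,0.008,0],"rotation": [0,0,0]},{"dp": [0,0.002,0],"rotation": [0,0,0]}]'

```text
t: 23.35
eef_pos: [0.5878, 0.1365, 0.2222]
ee_rot: [3.142, -0.0, -0.057]
force: [-0.4, 2.2, 1.2]
width: 0.0115
gripper_force: 30.0
```

Call:
carry_out --commands '[{"dp": [0,0.003,0],"rotation": [0,0,0]},{"dp": [0,0.003,0],"rotation": [0,0,0]},{"dp": [0,0,0],"rotation": [0,0,0]},{"dp": [0,0,0],"rotation": [0,0,0]}]'

```text
t: 23.85
eef_pos: [0.5874, 0.1311, 0.2222]
ee_rot: [3.141, 0.0, -0.056]
force: [0.6, -1.0, 1.5]
width: 0.0117
gripper_force: 30.0
```

Call:
carry_out --commands '[{"dp": [0,0.002,0],"rotation": [0,0,0]},{"dp": [0,0.002,0],"rotation": [0,0,0]},{"dp": [0,0.001,0],"rotation": [0,0,0]},{"dp": [0,0,0],"rotation": [0,0,0]},{"dp": [0,0,0],"rotation": [0,0,0]}]'

```text
t: 24.48
eef_pos: [0.5873, 0.1279, 0.2222]
ee_rot: [-3.139, -0.001, -0.056]
force: [-1.0, 9.0, 0.3]
width: 0.0117
gripper_force: 30.0
```

Call:
carry_out --commands '[{"dp": [0,-0.0005,0.003],"rotation": [0,0,0]},{"dp": [0,0,0.003],"rotation": [0,0,0]},{"dp": [0,0,0.003],"rotation": [0,0,0]},{"dp": [0,0,0.003],"rotation": [0,0,0]},{"dp": [0,0,0.002],"rotation": [0,0,0]},{"dp": [0,0,0],"rotation": [0,0,0]},{"dp": [0,0,0],"rotation": [0,0,0]}]' --force 50

```text
t: 25.35
eef_pos: [0.5874, 0.128, 0.2092]
ee_rot: [-3.139, -0.001, -0.055]
force: [-3.2, 7.0, 7.3]
width: 0.0117
gripper_force: 50.0
```

Call:
carry_out --commands '[{"dp": [0,0,0.002],"rotation": [0,0,0]},{"dp": [0,0,0.001],"rotation": [0,0,0]},{"dp": [0,0,0],"rotation": [0,0,0]},{"dp": [0,0,0],"rotation": [0,0,0]}]'

```text
t: 25.85
eef_pos: [0.5876, 0.1279, 0.2087]
ee_rot: [-3.139, -0.003, -0.055]
force: [-9.8, 6.5, 22.9]
width: 0.0118
gripper_force: 50.0
```

Call:
carry_out --commands '[{"dp": [0,0,0],"rotation": [0,0,6]},{"dp": [0,0,0],"rotation": [0,0,8]},{"dp": [0,0,0],"rotation": [0,0,8]},{"dp": [0,0,0],"rotation": [0,0,8]}]'

```text
t: 26.35
eef_pos: [0.5876, 0.128, 0.2087]
ee_rot: [-3.138, -0.002, -0.583]
force: [-10.1, 6.9, 22.0]
width: 0.0116
gripper_force: 50.0
```

Call:
carry_out --commands '[{"dp": [0,0,0],"rotation": [0,0,8]},{"dp": [0,0,0],"rotation": [0,0,8]},{"dp": [0,0,0],"rotation": [0,0,8]},{"dp": [0,0,0],"rotation": [0,0,8]},{"dp": [0,0,0],"rotation": [0,0,8]},{"dp": [0,0,0],"rotation": [0,0,8]},{"dp": [0,0,0],"rotation": [0,0,8]}]'

```text
t: 27.22
eef_pos: [0.5877, 0.128, 0.2088]
ee_rot: [-3.138, 0.002, -1.56]
force: [-10.0, 6.8, 23.3]
width: 0.0117
gripper_force: 50.0
```

Call:
carry_out --commands '[{"dp": [0,0,0],"rotation": [0,0,4]},{"dp": [0,0,0],"rotation": [0,0,1]},{"dp": [0,0,0],"rotation": [0,0,0]},{"dp": [0,0,0],"rotation": [0,0,0]}]'

```text
t: 27.72
eef_pos: [0.5877, 0.128, 0.2088]
ee_rot: [-3.138, 0.003, -1.642]
force: [-9.9, 6.5, 21.8]
width: 0.012
gripper_force: 50.0
```

Call:
carry_out --commands '[{"dp": [0,0,-0.002],"rotation": [0,0,0]},{"dp": [0,0,-0.002],"rotation": [0,0,0]},{"dp": [0,0,0],"rotation": [0,0,0]},{"dp": [0,0,0],"rotation": [0,0,0]}]'

```text
t: 28.22
eef_pos: [0.5875, 0.1281, 0.2103]
ee_rot: [-3.14, 0.002, -1.643]
force: [-3.6, 7.2, 7.2]
width: 0.0119
gripper_force: 50.0
```

Call:
carry_out --commands '[{"dp": [0,0,0],"rotation": [0,0,0]},{"dp": [0,0,0],"rotation": [0,0,0]},{"dp": [0,0,0],"rotation": [0,0,0]},{"dp": [0,0,0],"rotation": [0,0,0]},{"dp": [0,0,0],"rotation": [0,0,0]}]' --grip 0.05

```text
t: 28.85
eef_pos: [0.5871, 0.1265, 0.209]
ee_rot: [3.141, -0.0, -1.644]
force: [-0.8, 0.6, -0.4]
width: 0.0493
gripper_force: 0.0
```

Call:
carry_out --commands '[{"dp": [0,0,-0.01],"rotation": [0,0,0]},{"dp": [0,0,-0.03],"rotation": [0,0,0]},{"dp": [0,0,-0.04],"rotation": [0,0,0]},{"dp": [0,0,-0.04],"rotation": [0,0,0]},{"dp": [0,0,0],"rotation": [0,0,0]},{"dp": [0,0,0],"rotation": [0,0,0]},{"dp": [0,0,0],"rotation": [0,0,0]}]'

```text
t: 29.72
eef_pos: [0.5867, 0.1265, 0.3282]
ee_rot: [3.14, -0.001, -1.644]
force: [0.3, -0.0, -0.0]
width: 0.05
gripper_force: 0.0
```

```bash
python3 - <<'E'
from h import *
i,P=look("wrist"); i2,P2=look("side"); 
for n,Q in(("wrist",P),("side",P2)):
  for q in seg("wing",n,Q)[:1]:
    r=q[2]; z=np.nanpercentile(r[:,2],90); k=r[abs(r[:,2]-z)<.006]; print(n,q[0],z,cv2.minAreaRect(k[:,:2].astype(np.float32)))
  for q in seg("cover",n,Q)[:1]:
    k=q[2]; k=k[abs(k[:,2]-.174)<.005]; print("cover",cv2.minAreaRect(k[:,:2].astype(np.float32)))
save(np.hstack([cv2.resize(i,(400,300)),cv2.resize(i2,(400,300))]),"end.png")
E
```

```text
wrist 0.59 0.22112852656045776 ((0.5862804055213928, 0.12789808213710785), (0.04411626607179642, 0.011968323960900307), 86.92762756347656)
cover ((0.5841727256774902, 0.09822184592485428), (0.12015800923109055, 0.08700229972600937), 86.6626968383789)
side 0.5 0.2188568553380072 ((0.586557924747467, 0.1267596334218979), (0.045710932463407516, 0.014432366006076336), 85.66584777832031)
cover ((0.584422767162323, 0.0972609668970108), (0.1198660135269165, 0.08538669347763062), 86.46331024169922)
```

View pics/end.png

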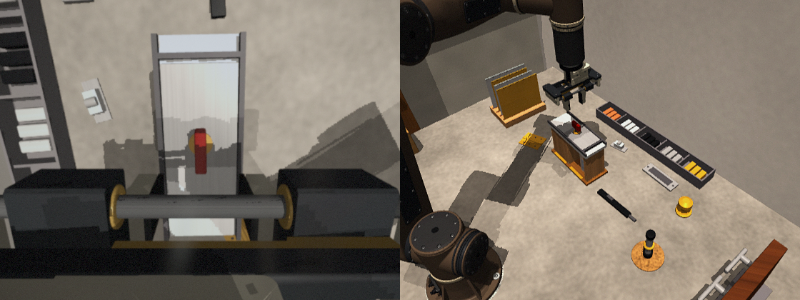

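```bash
python3 -c "
from h import *
print(arm.job_done())"
```

```text
the job is handed in; nothing more can be done
None
```

I pressed both cartridges to the bottom, stood the rod back upright on its pad and let go, shut the cover, and pushed in and locked the stud; the job was handed in at about 30 s of the 72 s, and the hand-in gave no verdict.

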